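# Set the leg of the camera stand to its length mark and hold the cam lever shut

### The arm

A 6-joint arm with a two-finger parallel gripper is mounted at the origin on the work surface; the furniture and walls round the work are solid. World frame = base frame: x ahead of the robot, y to its left, z up, the work surface at z = 0. Lengths are in m, angles in rad, forces in N, time in s.
With the tool pointing down it reaches from about 0.35 to 0.725 m from the base axis. Payload 6 kg.
Tool frame: the origin (TCP) lies midway between the tips of the shut fingers; the grasp point (between the pads) lies 19 mm behind it; z points along the fingers, y is the line along which they close (so a half turn about z gives the same grasp; the last joint's range is limited). The gripper opens to 85 mm and grips with 20 to 120 N. Pads are 22 mm wide; open, the fingers measure 114 mm over their backs; the gripper's body (76 mm by 85 mm) begins 54 mm behind the grasp point. The pads swing forward as they close: fully open they stand 13 mm farther back than shut.
Start: joints at [-0.842, 0.04, 0.085, 0, -1.615, -0.334], TCP at [0.231, -0.554, 0.231] pointing down, gripper open.
Joint ranges: [-2.56, 2.56], [-1.29, 2.01], [-1.08, 1.49], [-3.29, 1.98], [-2.81, -0.18], [-2.99, 2.99]. Speed limits (rad/s): [2.57, 2.57, 3.01, 3.14, 3.14, 3.14].

### API

Orientations are given as a unit quaternion [x, y, z, w].
In Python, from cell import state, get_image, calibration, close_job gives the robot as it stands. The module is installed in compiled form; this text tells all that it offers.
- The arm moves only by the tool servo_tool, never from a script. Its argument "series" is a list of rows, each an object with "offset": the shift along the tool's x, y, z in m, a list of three; "dr": the turn, a rotation vector about the tool's x, y, z in rad, a list of three. A call has 1 to 10 rows; each row is the pose to reach, as a shift and turn from the pose commanded when the call began, along the tool's axes at that moment; what a row does not reach only later rows make up. A row lasts 1/10 s, in which the tool goes at most 50 mm and 8.59 degrees, less where a joint would pass 70% of its speed; a pose out of reach is approached as far as the arm can. A call with a gripper value outside its range is refused whole. "jaw" is the opening, from 0 (shut) to 1 (fully open), set as the call begins (left out, the last holds). The fingers move at their own pace and stop on an object; the grip force is fixed at half the most. Time passes only in rows, so rows that repeat a pose let the fingers close. It gives the time, the measured TCP pose, the force, the opening and the grip force at its end, in the units of the state.
- state(): the state, without advancing time (a new reading comes with each control period).
- get_image(name): name is "scene" or "top" or "wrist"; returns the picture (420x560x3 uint8, blue, green, red); there is no depth.
- calibration(name): a dict with "vfov" (degrees; the focal length in pixels is half the picture's height over the tangent of half this angle, whatever the lens; pixels are square), "cx", "cy" (the principal point, pixels), "origin" and "attitude" of the camera in the world. Camera axes: x right, y up, looking along -z (the intrinsics and any distortion apply to the point x, -y, -z); pixel columns grow to the right and rows downward; lengths in m; the calibration is good to about 2 mm. The wrist camera is an equidistant fisheye: a pixel r from the principal point sees the ray r / f radians off the axis. A picture is of the moment at which its call begins: read the wrist's pose just before it. calibration takes no time and is no camera call; for the wrist camera it gives the pose at the moment of the call.
- close_job(): hands the job in; it is judged then, once.
The state is a dict: "clock": time; "joints": joint angles; "joint_velocities": joint speeds; "joint_torque": joint torques, N m; "tool_pos": TCP position; "orientation": TCP orientation; "ft_force": force on the tool from outside, world axes, zero at the start; "moment": the same for the moment, N m; "gripper_width": finger opening in m; "grip_force": force on a finger pad.
Only numpy, scipy, OpenCV 4.12 (cv2) and the standard library are available. Lean on these libraries where they do the work, as an engineer would, in place of code of your own. Each camera call takes 0.05 s, during which the arm holds its last target. There are 200 camera calls.

### The job

Draw the stand's spring-loaded leg out until the metal mark tab on it stands within the notch in the top of its channel, and hold it there while you swing the cam lever fully shut against the leg; do not shut the lever before the leg is at its mark. Finish still holding, with the lever pressed shut and your grip on the leg, so that I can tighten the screw; the leg slips back if you let go. Leave the other things on the desk where they are.

Things in the scene. Friction and masses are not known exactly. Their poses are not given: they have to be found in the camera images.
- stand: Camera stand, fixed to the desk: dark base plate 130 x 110 x 10 mm; column and camera head, 218 mm high, on its +x half. Origin: centre of the plate's underside. The leg points along its -x at y = 0, out of a black open-topped channel (y -14 to +14 mm, 60 mm high) whose mouth is at x = -75 mm. The cam lever is on the +y side.
- index (a point): Centre of the notch, a gap 16 mm long (along x) cut 11 mm deep in the top edges of both channel walls, next to the mouth. It is at stand x = -62 mm, y = 0, 50 mm high; axes as the stand's.
- mark_tab (a point): Length mark: bright metal tab on top of the leg, 6 mm long (along x), 12 mm wide, from 44 to 66 mm above the desk, between the channel walls; this point is its middle at 50 mm height. Firmly clamped to the leg, at a place that differs from run to run: at the start 20 to 40 mm behind (+x of) the notch. Axes as the stand's.
- leg (a joint): How far the leg is drawn out, m, along the stand's -x: 0 = in (start), stop at 0.060. A spring draws it back with 4 N at 0, 5 N at 0.04. Aluminium bar 14 mm wide (y -7 to +7 mm), from 12 to 44 mm above the desk; when in, 50 mm of it is free between the channel's mouth and the foot.
- foot_wing (a point): Point on the inner face (towards the column) of the foot, the grey cross-bar, 14 mm thick, at the leg's outer end; moves with the leg. At stand x = -125 mm when in; y -34 mm, 30 mm high. On this -y side the foot is 44 mm high and reaches to y -55 mm; on +y it is 22 mm high, to +55 mm, below the lever. Fingers set astride the leg just inside the foot can push it outward.
- lever (a joint): Cam lever angle, rad: 0 = shut along the leg's +y flank; starts 0.18 to 0.26 open (stop 0.30) to +y, on a vertical hinge at stand x -66, y +11 mm. Stays where left; takes 0.35 N m. Steel blade 6 mm thick, 26 to 44 mm above the desk, to 98 mm from the hinge; shut, it spans y +8 to +14 mm (21 mm across leg and lever). A pinch across both, just inside the drawn-out foot, shuts it.
- lever_tip (a point): Outer (+y) face of the lever at its free end, 98 mm from the hinge, 35 mm above the desk; it moves with the lever.
- eraser_center (a point): Centre of a loose eraser, 23 x 55 x 12 mm, beside the leg on the lever's side. Leave it alone.
- stamp_center (a point): Centre of a loose wooden rubber stamp, 27 x 45 x 67 mm high, beside the leg on the other side. Leave it alone.
- clip_center (a point): Centre of a loose binder clip, 24 x 32 x 42 mm high, beside the base plate on the lever's side. Leave it alone.
- stapler_center (a point): Centre of a loose stapler, 36 x 140 x 54 mm high, at the front right of the desk. Leave it alone.

How it is judged:
On the way, in this order (a step that is already met when the one before it is completed fails the run):
1. the leg is held by the fingers at its mark (tab within 5 mm of the notch's middle) with the lever still open (over 0.12 rad) (x of mark_tab in the frame of index between -0.005 and 0.005 m and contact force between the fingers and leg above 0.5 N and value of joint lever above 0.12 rad), for 0.2 s.
2. the lever is shut (under 0.04 rad) with the leg held at its mark (x of mark_tab in the frame of index between -0.005 and 0.005 m and contact force between the fingers and leg above 0.5 N and contact force between the fingers and lever above 1 N and value of joint lever below 0.04 rad), for 0.3 s.
At the end, for the whole second after the job is handed in: The mark tab is within 5 mm (along the leg) of the notch's middle and the leg is still, the lever is shut to under 0.04 rad, and the fingers still hold: they touch the leg with over 0.5 N and the lever with over 1 N (all of step 2 and velocity of joint leg between -0.005 and 0.005 m/s); the arm keeps its last pose, push and grip.
It fails at once if the lever is shut below 0.08 rad while the tab is over 8 mm off the notch's middle (value of joint lever below 0.08 rad and (x of mark_tab in the frame of index above 0.008 m or x of mark_tab in the frame of index below -0.008 m)).
It fails at once if the eraser, stamp, binder clip or stapler is moved more than 20 mm (distance of any of eraser_center, stamp_center, clip_center, stapler_center from where it was at the start of the episode above 0.02 m).
It also fails if it takes over 32 s, if anything falls off the work surface, if the arm or the gripper's body presses on something with over 40 N, if the wrist force passes 120 N, or if a joint passes its speed limit or range.

## Working session

There is one attempt and no reset: what is moved stays moved. The work goes in short steps, Python scripts to look and compute and a tool call to move; the robot and the scene stay as the last step left them, time stands still between calls to the robot, and variables do not carry over. Pictures are saved under pics/ and viewed, at most 10 in all, crops included, and the job is handed in when it is done.

Besides the shell and the picture viewer there is one more tool, called by a JSON object that holds its "fn" and its "kwargs", one argument or row to a line. servo_tool: Moves the arm, as the interface text tells. Its arguments: {"type":"object","properties":{"series":{"type":"array","items":{"type":"object","properties":{"offset":{"type":"array","items":{"type":"number"}},"dr":{"type":"array","items":{"type":"number"}}}}},"jaw":{"type":"number"}},"required":["series"]}

```bash
mkdir -p pics; python3 - <<'E'
from cell import *
import cv2
print(state())
for n in("scene","top"):
    print(n,calibration(n)); cv2.imwrite(f"pics/{n}0.png",get_image(n))
E
```

```text
{'clock': 0.0, 'joints': array([-8.42297520e-01,  4.08230759e-02,  8.37977263e-02, -4.61132533e-04,
       -1.61548902e+00, -3.33685760e-01]), 'joint_velocities': array([-0.00071221,  0.00121704, -0.00151659, -0.00227667,  0.00028596,
        0.00111871]), 'joint_torque': array([-5.60204853e-05, -3.68212259e+01,  3.47410011e+01,  6.93251431e+00,
       -5.45987001e-03,  4.91148370e-06]), 'tool_pos': array([ 0.23072303, -0.55351073,  0.23026577]), 'orientation': array([-1.96136715e-01,  9.80576156e-01,  8.57357265e-04, -2.36456473e-04]), 'ft_force': array([ 0.39579627, -1.16002442, -0.50653747]), 'moment': array([-0.00373224, -0.00054235, -0.01380699]), 'grip_force': 0.0, 'gripper_width': 0.08527137835216748}
scene {'vfov': 51.051650452988454, 'cx': 283.512275604105, 'cy': 200.9813001638766, 'origin': array([ 1.48052039, -0.08161243,  0.48911874]), 'attitude': array([0.3999194 , 0.37369501, 0.56838327, 0.61429388])}
top {'vfov': 45.804273207754875, 'cx': 267.8174063447179, 'cy': 204.23778696110196, 'origin': array([ 0.29257153, -0.02014203,  1.17912963]), 'attitude': array([ 0.08286257, -0.07845345, -0.67953636,  0.72471317])}
```

View pics/top0.png

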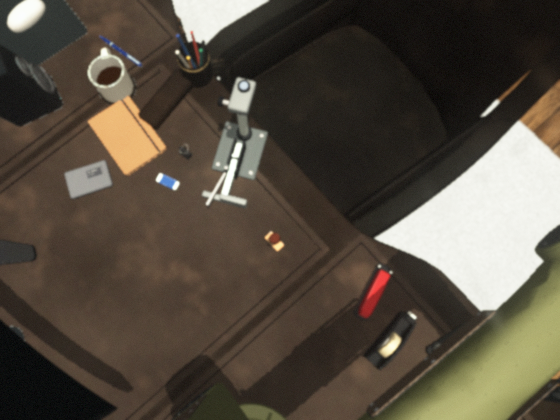

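View pics/scene0.png

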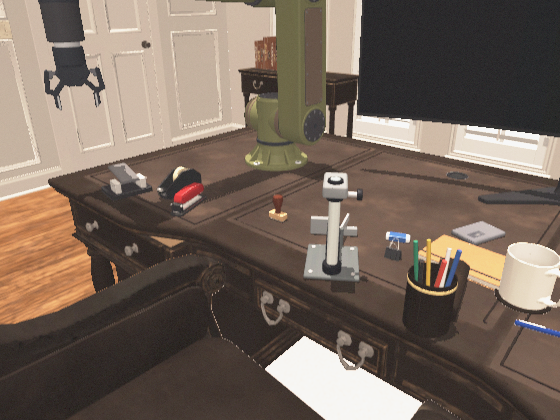

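The top view shows the plate around (240,150), the foot at (224,198), the lever tip near (208,204), the stamp at (274,240), the eraser at (167,181) and the clip at (185,150). The leg points toward the robot.

```bash
cat >h.py <<'E'
from cell import *
import cv2,numpy as np
from scipy.spatial.transform import Rotation as R
def f(c): return 210/np.tan(np.radians(c["vfov"]/2))
def ray(c,u,v,fish=False):
    x,y=(u-c["cx"])/f(c),(v-c["cy"])/f(c)
    if fish:
        r=np.hypot(x,y); s=np.sin(r)/max(r,1e-9); d=[x*s,-y*s,-np.cos(r)]
    else: d=[x,-y,-1]
    return R.from_quat(c["attitude"]).apply(d)
def on(c,u,v,z,fish=False):
    d=ray(c,u,v,fish); o=c["origin"]; return o+d*(z-o[2])/d[2]
def proj(c,p,fish=False):
    q=R.from_quat(c["attitude"]).inv().apply(np.array(p)-c["origin"]); x,y=q[0],-q[1]; z=-q[2]
    if fish: h=np.hypot(x,y); a=np.arctan2(h,z); return c["cx"]+f(c)*a*x/h, c["cy"]+f(c)*a*y/h
    return c["cx"]+f(c)*x/z, c["cy"]+f(c)*y/z
E
python3 - <<'E'
from h import *
c=calibration("top"); im=cv2.imread("pics/top0.png")
cv2.imwrite("pics/top0c.png",cv2.resize(im[70:220,150:300],None,fx=4,fy=4,interpolation=cv2.INTER_CUBIC))
for n,u,v,z in [("plate",240,150,.01),("foot",224,198,.04),("stamp",274,240,.03),("eraser",167,181,.012),("clip",185,150,.03)]: print(n,on(c,u,v,z).round(3))
E
```

```text
plate [0.698 0.074 0.01 ]
foot [0.566 0.1   0.04 ]
stamp [ 0.475 -0.024  0.03 ]
eraser [0.606 0.245 0.012]
clip [0.682 0.206 0.03 ]
```

View pics/top0c.png

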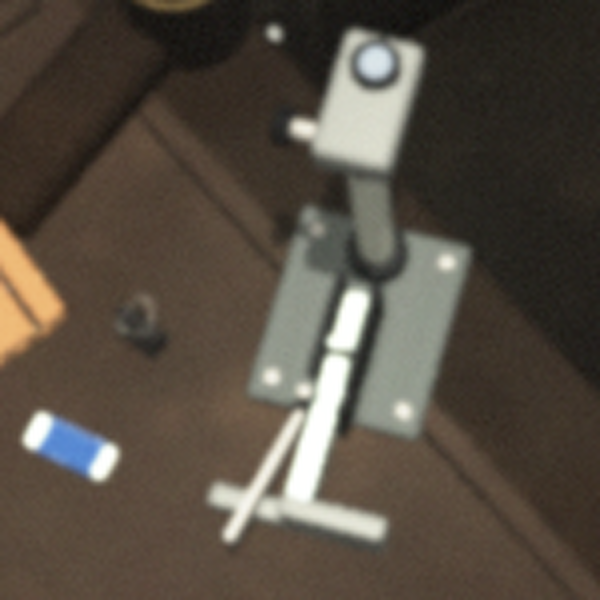

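```bash
python3 - <<'E'
from h import *
c=calibration("top")
P=lambda u,v,z: on(c,150+(u+.5)/4-.5,70+(v+.5)/4-.5,z)
k=[P(305,208,.01),P(470,245,.01),P(418,436,.01),P(250,395,.01)]
o=np.mean(k,0); ex=k[0]+k[1]-k[2]-k[3]; ex/=np.linalg.norm(ex); ey=k[0]+k[3]-k[1]-k[2]; ey/=np.linalg.norm(ey)
print("o",o,"yaw",np.degrees(np.arctan2(ex[1],ex[0])),np.degrees(np.arctan2(-ey[0],ey[1])))
print("size",np.linalg.norm(k[0]-k[3]),np.linalg.norm(k[0]-k[1]))
S=lambda p:np.round([(p-o)@ex,(p-o)@ey],4)
for n,u,v,z in [("footR",385,522,.044),("footL",212,488,.022),("levtip",232,538,.044),("levhinge",300,408,.044),("foot/leg",302,500,.044),("legtop",350,300,.044),("tab?",340,345,.066),("eraser",70,445,.012),("clip",140,325,.03)]: p=P(u,v,z);print(n,p.round(3),S(p))
print("stamp",S(on(c,274,240,.03)),"stapler",S(on(c,375,292,.05)))
s=state();r=R.from_quat(s["orientation"]); w=calibration("wrist")
print(r.as_matrix().round(3)); print("cam in tool",r.inv().apply(w["origin"]-s["tool_pos"]), (r.inv()*R.from_quat(w["attitude"])).as_matrix().round(2),w)
E
```

```text
o [0.69853322 0.07414222 0.01      ] yaw -10.678407402791253 -10.111544641917925
size 0.12659629447004486 0.10651254783927618
footR [0.563 0.048 0.044] [-0.1283 -0.0499]
footL [0.582 0.154 0.022] [-0.1289  0.0585]
levtip [0.548 0.136 0.044] [-0.1599  0.0348]
levhinge [0.629 0.103 0.044] [-0.0735  0.0165]
foot/leg [0.573 0.097 0.044] [-0.1276  0.0009]
legtop [0.699 0.079 0.044] [-0.0005  0.0048]
tab? [0.663 0.081 0.066] [-0.0363  0.0002]
eraser [0.606 0.245 0.012] [-0.1222  0.1516]
clip [0.68  0.206 0.03 ] [-0.0431  0.1269]
stamp [-0.2015 -0.136 ] stapler [-0.2625 -0.384 ]
[[-0.923 -0.385 -0.001]
 [-0.385  0.923  0.001]
 [ 0.     0.002 -1.   ]]
cam in tool [ 0.0768018  -0.00108087 -0.14346621] [[-0.    0.95  0.3 ]
 [ 1.    0.    0.  ]
 [ 0.    0.3  -0.95]] {'vfov': 65.70646984690485, 'cx': 283.6337842850916, 'cy': 210.22692623436038, 'origin': array([ 0.16034985, -0.58428835,  0.37381972]), 'attitude': array([-0.08405891, -0.12689239,  0.82208754,  0.54863877])}
```

```bash
cat >>h.py <<'E'
o=np.array([.6985,.0741,0]); yaw=np.radians(-10.4)
M=np.array([[np.cos(yaw),-np.sin(yaw),0],[np.sin(yaw),np.cos(yaw),0],[0,0,1]])
W=lambda p:o+M@np.array(p)
S=lambda p:M.T@(np.array(p)-o)
def to_tool(p):
    s=state(); r=R.from_quat(s["orientation"])
    return r.inv().apply(np.array(p)-s["tool_pos"])
E
python3 - <<'E'
from h import *
c=calibration("top")
P=lambda u,v,z: on(c,150+(u+.5)/4-.5,70+(v+.5)/4-.5,z)
for q in [(345,30),(420,45),(395,175),(315,155)]: print(S(P(*q,.218)).round(3))
print("colbase",S(P(378,255,.02)).round(3))
print(W([-.108,.0035,.2]), to_tool(W([-.108,.0035,.2])))
E
```

```text
[0.086 0.02  0.218]
[ 0.087 -0.021  0.218]
[ 0.013 -0.026  0.218]
[0.013 0.017 0.218]
colbase [ 0.04  -0.001  0.02 ]
[0.5929061  0.09703857 0.2       ] [-0.58457885  0.46114601  0.0310231 ]
```

{"fn": "servo_tool", "kwargs": {
  "series": [
    {"offset":[-0.3,0.24,0.0],"dr":[0,0,-1.28]},
    {"offset":[-0.3,0.24,0.0],"dr":[0,0,-1.28]},
    {"offset":[-0.3,0.24,0.0],"dr":[0,0,-1.28]},
    {"offset":[-0.3,0.24,0.0],"dr":[0,0,-1.28]},
    {"offset":[-0.585,0.461,0.0],"dr":[0,0,-2.566]},
    {"offset":[-0.585,0.461,0.0],"dr":[0,0,-2.566]},
    {"offset":[-0.585,0.461,0.0],"dr":[0,0,-2.566]},
    {"offset":[-0.585,0.461,0.0],"dr":[0,0,-2.566]},
    {"offset":[-0.585,0.461,0.0],"dr":[0,0,-2.566]},
    {"offset":[-0.585,0.461,0.0],"dr":[0,0,-2.566]}
  ],
  "jaw": 1
}}

```text
clock: 1.1
tool_pos: [0.4741, -0.1146, 0.2313]
orientation: [0.814, -0.581, 0.0, -0.0]
ft_force: [1.3, -0.6, -0.3]
gripper_width: 0.0852
grip_force: 0.0
```

```bash
python3 - <<'E'
from h import *
s=state();print(s["clock"],s["tool_pos"],s["joints"]); r=R.from_quat(s["orientation"])
T=R.from_matrix(np.c_[M[:,0],-M[:,1],[0,0,-1]])
print(to_tool(W([-.108,.0035,.2])), (r.inv()*T).as_rotvec())
E
```

```text
1.1 [ 0.47411978 -0.11463325  0.23125864] [ 1.77166523e-01 -2.62326008e-01 -1.93361230e-01 -2.93880042e-04
 -1.63945198e+00  1.53424407e-01]
[-0.1616404  -0.18105552  0.03136127] [-4.45320800e-04  3.39825213e-05 -1.05867093e+00]
```

{"fn": "servo_tool", "kwargs": {
  "series": [
    {"offset":[-0.162,-0.181,0.03],"dr":[0,0,-1.059]},
    {"offset":[-0.162,-0.181,0.03],"dr":[0,0,-1.059]},
    {"offset":[-0.162,-0.181,0.03],"dr":[0,0,-1.059]},
    {"offset":[-0.162,-0.181,0.03],"dr":[0,0,-1.059]},
    {"offset":[-0.162,-0.181,0.03],"dr":[0,0,-1.059]},
    {"offset":[-0.162,-0.181,0.03],"dr":[0,0,-1.059]},
    {"offset":[-0.162,-0.181,0.03],"dr":[0,0,-1.059]},
    {"offset":[-0.162,-0.181,0.03],"dr":[0,0,-1.059]},
    {"offset":[-0.162,-0.181,0.03],"dr":[0,0,-1.059]},
    {"offset":[-0.162,-0.181,0.03],"dr":[0,0,-1.059]}
  ]
}}

```text
clock: 2.1
tool_pos: [0.5936, 0.0941, 0.2013]
orientation: [0.995, -0.095, -0.0, -0.0]
ft_force: [-0.5, 0.3, 0.6]
gripper_width: 0.0851
grip_force: 0.0
```

```bash
python3 - <<'E'
from h import *
s=state();print(s["clock"],s["tool_pos"],s["joints"]); r=R.from_quat(s["orientation"])
T=R.from_matrix(np.c_[M[:,0],-M[:,1],[0,0,-1]])
print(to_tool(W([-.108,.0035,.2])), (r.inv()*T).as_rotvec())
c=calibration("wrist");im=get_image("wrist");np.save("w1.npy",np.array([c["origin"],c["attitude"][:3]]),);import pickle;pickle.dump(c,open("w1.pkl","wb"))
cv2.imwrite("pics/w1.png",im)
E
```

```text
2.1 [0.59359617 0.09412897 0.20134333] [ 4.90227407e-01  4.15133029e-02  3.19431437e-02 -1.79311289e-04
 -1.56112968e+00  8.89449824e-01]
[-0.00123016 -0.00272527  0.00134393] [-2.00220181e-04  3.70287461e-05 -9.60657823e-03]
```

View pics/w1.png

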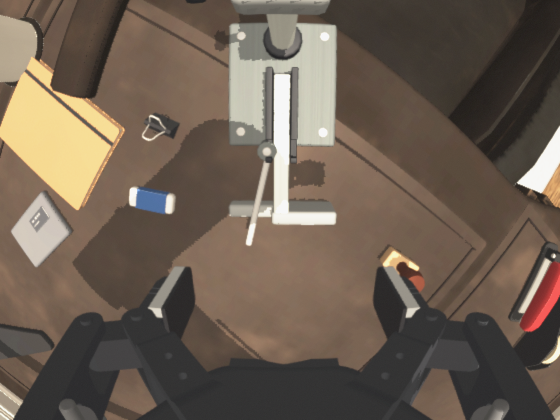

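The wrist view shows the plate's near edge at row 145, the foot at row 213, the lever from (267,152) to (250,240) and the leg near column 282. I'll enlarge this area.

```bash
python3 - <<'E'
import cv2
im=cv2.imread("pics/w1.png"); cv2.imwrite("pics/w1c.png",cv2.resize(im[15:250,220:345],None,fx=2.5*2.5/2.5,fy=2.5,interpolation=cv2.INTER_CUBIC) if 0 else cv2.resize(im[55:250,220:345],None,fx=3,fy=3,interpolation=cv2.INTER_CUBIC))
E
```

```text
(no output)
```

View pics/w1c.png

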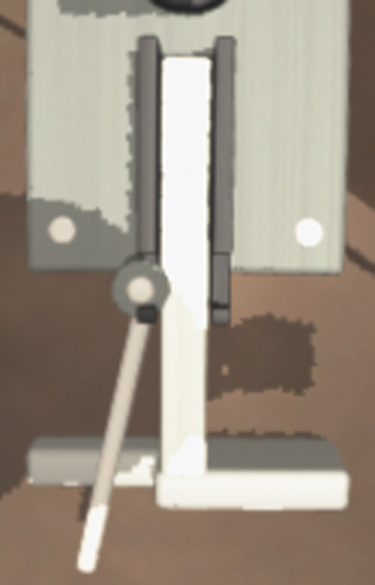

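The channel's right wall top runs from crop row 38 to 252 and the notch from 252 to 308, with the lip down to 322. The tab isn't visible because the leg is overexposed, so I'll stretch the highlights in both views.

```bash
python3 - <<'E'
import cv2,numpy as np
im=cv2.imread("pics/w1.png")
for u in (277,280,283,286): print(u,[tuple(int(a) for a in im[v,u]) for v in range(70,132,2)])
t=cv2.imread("pics/top0.png")[130:200,215:250]
a=im[65:165,262:312]
g=lambda x,k:cv2.resize(np.clip((x.astype(float)-150)*2.4,0,255).astype(np.uint8),None,fx=k,fy=k,interpolation=cv2.INTER_CUBIC)
A,B=g(a,6)[:590],g(t,8)[:590]
h=max(A.shape[0],B.shape[0]); pad=lambda x:cv2.copyMakeBorder(x,0,h-x.shape[0],0,10,0)
cv2.imwrite("pics/st.png",np.hstack([pad(A),pad(B)]))
E
```

```text
277 [(183, 197, 199), (171, 185, 187), (228, 240, 241), (247, 247, 247), (247, 247, 247), (247, 247, 247), (247, 247, 247), (247, 247, 247), (247, 247, 247), (247, 247, 247), (247, 247, 247), (247, 247, 247), (247, 247, 247), (247, 247, 247), (247, 247, 247), (247, 247, 247), (247, 247, 247), (247, 247, 247), (247, 247, 247), (247, 247, 247), (247, 247, 247), (247, 247, 247), (247, 247, 247), (247, 247, 247), (247, 247, 247), (247, 247, 247), (247, 247, 247), (247, 247, 247), (247, 247, 247), (247, 247, 247), (247, 247, 247)]
280 [(186, 201, 202), (171, 185, 187), (224, 237, 240), (247, 247, 247), (247, 247, 247), (247, 247, 247), (247, 247, 247), (247, 247, 247), (247, 247, 247), (247, 247, 247), (247, 247, 247), (247, 247, 247), (247, 247, 247), (247, 247, 247), (247, 247, 247), (247, 247, 247), (247, 247, 247), (247, 247, 247), (247, 247, 247), (247, 247, 247), (247, 247, 247), (247, 247, 247), (247, 247, 247), (247, 247, 247), (247, 247, 247), (247, 247, 247), (247, 247, 247), (247, 247, 247), (247, 247, 247), (247, 247, 247), (247, 247, 247)]
283 [(185, 202, 203), (172, 185, 187
[... 327 characters left out ...]
247, 247, 247), (246, 247, 247), (247, 247, 247), (247, 247, 247), (247, 247, 247), (247, 247, 247), (247, 247, 247), (247, 247, 247), (247, 247, 247), (247, 247, 247)]
286 [(183, 201, 202), (123, 133, 133), (207, 225, 226), (247, 247, 247), (247, 247, 247), (247, 247, 247), (247, 247, 247), (247, 247, 247), (247, 247, 247), (247, 247, 247), (247, 247, 247), (247, 247, 247), (247, 247, 247), (247, 247, 247), (247, 247, 247), (247, 247, 247), (247, 247, 247), (247, 247, 247), (247, 247, 247), (247, 247, 247), (247, 247, 247), (247, 247, 247), (247, 247, 247), (247, 247, 247), (247, 247, 247), (247, 247, 247), (247, 247, 247), (247, 247, 247), (247, 247, 247), (247, 247, 247), (247, 247, 247)]
```

View pics/st.png

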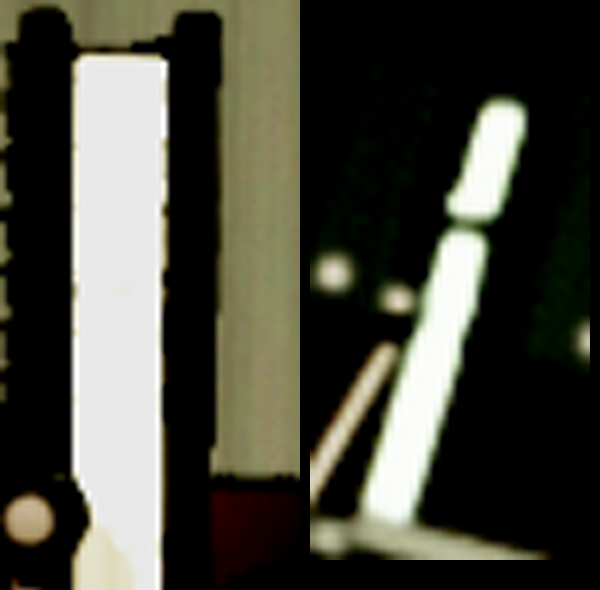

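```bash
python3 - <<'E'
from h import *
import pickle
c=calibration("top"); w=pickle.load(open("w1.pkl","rb"))
t=cv2.imread("pics/top0.png").astype(int).sum(2)
for u in(234,235,236):print(u,t[150:166,u])
for v,z in[(158.7,.044),(156.9,.066)]: print(S(on(c,235,v,z)))
print("speck",S(on(w,282.8,113.3,.066,1)),S(on(w,282.8,113.3,.044,1)))
q=lambda u,v:(220+(u+.5)/3-.5,55+(v+.5)/3-.5)
for n,u,v,z in[("notch+",222,252,.06),("mouth",222,322,.06),("chanL",135,150,.06),("chanR",234,150,.06),("legL",162,400,.044),("legR",206,400,.044),("footin R",270,474,.044),("footout R",270,508,.044),("levtip",85,568,.044),("levhinge",140,290,.05),("plateL",28,268,.01),("plateR",342,272,.01)]: print(n,S(on(w,*q(u,v),z,1)).round(4))
m=im=cv2.imread("pics/w1.png")
E
```

```text
234 [641 700 732 748 758 759 738 614 586 723 759 763 763 762 762 761]
235 [751 757 760 762 762 761 744 617 539 693 753 759 757 750 739 728]
236 [762 762 763 763 762 760 737 602 472 586 700 709 688 631 580 519]
[-0.03613708  0.00059099  0.044     ]
[-0.03855473 -0.00149275  0.066     ]
speck [-0.03112289 -0.00014839  0.066     ] [-3.12518075e-02 -8.72604359e-05  4.40000000e-02]
notch+ [-0.0535 -0.0094  0.06  ]
mouth [-0.0743 -0.0093  0.06  ]
chanL [-0.0233  0.0154  0.06  ]
chanR [-0.0237 -0.013   0.06  ]
legL [-0.1016  0.0094  0.044 ]
legR [-0.1017 -0.0046  0.044 ]
footin R [-0.1266 -0.0252  0.044 ]
footout R [-0.1383 -0.0254  0.044 ]
levtip [-0.1592  0.0365  0.044 ]
levhinge [-0.0657  0.0152  0.05  ]
plateL [-0.0619  0.0561  0.01  ]
plateR [-0.0646 -0.0523  0.01  ]
```

```bash
python3 - <<'E'
from h import *
print(to_tool(W([-.111,.0055,.015])))
E
```

```text
[-0.00425977 -0.00463459  0.1864352 ]
```

{"fn": "servo_tool", "kwargs": {
  "series": [
    {"offset":[-0.004,-0.005,0.03]},
    {"offset":[-0.004,-0.005,0.06]},
    {"offset":[-0.004,-0.005,0.09]},
    {"offset":[-0.004,-0.005,0.12]},
    {"offset":[-0.004,-0.005,0.14]},
    {"offset":[-0.004,-0.005,0.15]}
  ]
}}

```text
validation failed for argument at $.se...
```

{"fn": "servo_tool", "kwargs": {
  "series": [
    {"offset":[0,0,0.015]},
    {"offset":[0,0,0.03]},
    {"offset":[0,0,0.036]},
    {"offset":[0,0,0.036]}
  ]
}}

```text
validation failed for argument at $.se...
```

```bash
python3 - <<'E'
from h import *
s=state();print(S(s["tool_pos"]),s["ft_force"])
cv2.imwrite("pics/w2.png",get_image("wrist"))
E
```

```text
[-0.10680016  0.00077396  0.20143426] [ 0.20686158 -0.50044273 -0.33020812]
```

View pics/w2.png

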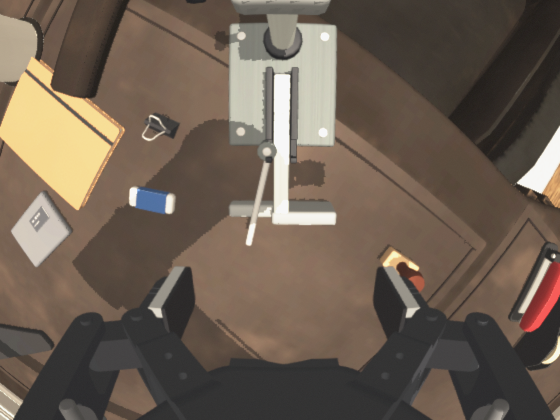

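The picture hasn't changed because the moves were refused: every row needs "dr". I'll resend them.

{"fn": "servo_tool", "kwargs": {
  "series": [
    {"offset":[-0.004,-0.005,0.03],"dr":[0,0,0]},
    {"offset":[-0.004,-0.005,0.06],"dr":[0,0,0]},
    {"offset":[-0.004,-0.005,0.09],"dr":[0,0,0]},
    {"offset":[-0.004,-0.005,0.12],"dr":[0,0,0]},
    {"offset":[-0.004,-0.005,0.14],"dr":[0,0,0]},
    {"offset":[-0.004,-0.005,0.15],"dr":[0,0,0]}
  ]
}}

```text
clock: 2.8
tool_pos: [0.5895, 0.0995, 0.049]
orientation: [0.996, -0.095, -0.001, 0.001]
ft_force: [0.0, -0.6, -0.6]
gripper_width: 0.0854
grip_force: 0.0
```

{"fn": "servo_tool", "kwargs": {
  "series": [
    {"offset":[0,0,0.015],"dr":[0,0,0]},
    {"offset":[0,0,0.03],"dr":[0,0,0]},
    {"offset":[0,0,0.036],"dr":[0,0,0]},
    {"offset":[0,0,0.036],"dr":[0,0,0]}
  ]
}}

```text
clock: 3.2
tool_pos: [0.5902, 0.0999, 0.0143]
orientation: [0.996, -0.094, -0.001, 0.0]
ft_force: [0.5, 0.8, 0.9]
gripper_width: 0.0857
grip_force: 0.0
```

```bash
python3 - <<'E'
from h import *
s=state();print(s["clock"],S(s["tool_pos"]),s["ft_force"])
cv2.imwrite("pics/w3.png",get_image("wrist"))
E
```

```text
3.2 [-0.11118995  0.00578276  0.01426702] [0.47714026 0.76329509 0.89205903]
```

View pics/w3.png

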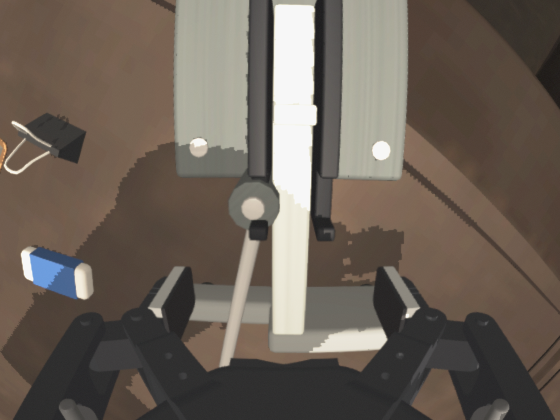

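The fingers are astride the leg and lever with the pads just inside the foot. The tab now shows at (300,115), rows 106 to 124, and the notch lies between rows 178 and 225.

```bash
python3 - <<'E'
from h import *
c=calibration("wrist"); im=cv2.imread("pics/w3.png").astype(int).sum(2)
for u in(300,312,314): print(u,list(im[98:132,u]))
for v in(106,124): print(v,S(on(c,300,v,.066,1)))
print("notch+",S(on(c,330,178,.06,1)),"mouth",S(on(c,326,239,.06,1)),"foot in",S(on(c,350,288,.044,1)),S(on(c,350,332,.044,1)), "leg y",S(on(c,274,270,.044,1)),S(on(c,310,270,.044,1)))
print([np.round(proj(c,W([x,-.007,.06]),1)) for x in(-.054,-.070,-.075)],[np.round(proj(c,W([x,.002,.066]),1)) for x in(-.059,-.065)])
E
```

```text
300 [np.int64(741), np.int64(741), np.int64(741), np.int64(741), np.int64(741), np.int64(741), np.int64(734), np.int64(739), np.int64(741), np.int64(741), np.int64(741), np.int64(741), np.int64(741), np.int64(741), np.int64(741), np.int64(741), np.int64(741), np.int64(741), np.int64(741), np.int64(741), np.int64(741), np.int64(741), np.int64(741), np.int64(741), np.int64(741), np.int64(740), np.int64(729), np.int64(728), np.int64(741), np.int64(741), np.int64(741), np.int64(741), np.int64(741), np.int64(741)]
312 [np.int64(584), np.int64(584), np.int64(579), np.int64(579), np.int64(584), np.int64(583), np.int64(590), np.int64(721), np.int64(740), np.int64(741), np.int64(741), np.int64(741), np.int64(741), np.int64(741), np.int64(741), np.int64(741), np.int64(741), np.int64(741), np.int64(741), np.int64(741), np.int64(741), np.int64(741), np.int64(741), np.int64(741), np.int64(741), np.int64(741), np.int64(738), np.int64(616), np.int64(469), np.int64(454), np.int64(452), np.int64(444), np.int64(441), np.int64(440)]
314 [np.int64(147), np.int64(152), np.int64(140), np.int64(133), np.in
[... 214 characters left out ...]
741), np.int64(741), np.int64(741), np.int64(741), np.int64(741), np.int64(741), np.int64(741), np.int64(740), np.int64(731), np.int64(392), np.int64(138), np.int64(111), np.int64(108), np.int64(103), np.int64(109), np.int64(105)]
106 [-3.18068133e-02  3.76646653e-05  6.60000000e-02]
124 [-3.69461280e-02  4.64998116e-05  6.60000000e-02]
notch+ [-0.05388274 -0.00966584  0.06      ] mouth [-0.07436132 -0.00905441  0.06      ] foot in [-0.10332377 -0.02238679  0.044     ] [-0.12701708 -0.02458569  0.044     ] leg y [-0.09418501  0.0088967   0.044     ] [-0.09434072 -0.00542693  0.044     ]
[array([322., 178.]), array([320., 227.]), array([320., 241.])] [array([293., 199.]), array([293., 218.])]
```

The tab's centre is at stand x of about -34.3 mm and the notch's at -62, so the leg must come out about 28 mm. Clearance to the foot is about 3 to 4 mm.

{"fn": "servo_tool", "kwargs": {
  "series": [
    {"offset":[-0.004,0,0],"dr":[0,0,0]},
    {"offset":[-0.008,0,0],"dr":[0,0,0]},
    {"offset":[-0.012,0,0],"dr":[0,0,0]},
    {"offset":[-0.016,0,0],"dr":[0,0,0]},
    {"offset":[-0.02,0,0],"dr":[0,0,0]},
    {"offset":[-0.024,0,0],"dr":[0,0,0]},
    {"offset":[-0.027,0,0],"dr":[0,0,0]},
    {"offset":[-0.029,0,0],"dr":[0,0,0]},
    {"offset":[-0.031,0,0],"dr":[0,0,0]},
    {"offset":[-0.031,0,0],"dr":[0,0,0]}
  ]
}}

```text
clock: 4.25
tool_pos: [0.5605, 0.1063, 0.0161]
orientation: [0.996, -0.094, 0.001, -0.0]
ft_force: [4.8, 0.9, 2.3]
gripper_width: 0.0853
grip_force: 2.0
```

```bash
python3 - <<'E'
from h import *
s=state();print(s["clock"],S(s["tool_pos"]),s["ft_force"])
c=calibration("wrist");im=get_image("wrist")
cv2.imwrite("pics/w4.png",im)
print([np.round(proj(c,W([x,.002,.066]),1)) for x in(-.059,-.065)])
E
```

```text
4.25 [-0.14153085  0.00676678  0.01605501] [4.78859564 0.88279275 2.3167817 ]
[array([295.,  93.]), array([295., 114.])]
```

View pics/w4.png

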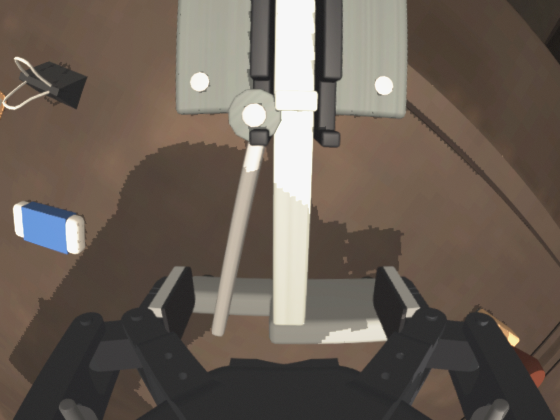

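The tab's at about (300,101) and inside the notch (rows 82 to 133). I'll measure it.

```bash
cat > tab.py <<'E'
from h import *
def tab(save=None):
    s=state();c=calibration("wrist");im=get_image("wrist")
    if save: cv2.imwrite(save,im)
    g=im.astype(int).sum(2)
    out=[]
    for u in(313,314,315):
        col=g[60:170,u]>450; k=np.flatnonzero(col)
        if len(k): out.append((u,60+k[0],60+k[-1],len(k),S(on(c,u,60+k[0]-.5,.066,1))[0].round(4),S(on(c,u,60+k[-1]+.5,.066,1))[0].round(4)))
    wall=g[60:170,330]
    print(s["clock"],S(s["tool_pos"]).round(4),s["ft_force"].round(1),s["gripper_width"],s["grip_force"])
    for o_ in out: print(*o_)
    print(list(map(int,wall[::2])))
    print("notch rows",[round(proj(c,W([x,-.0093,.06]),1)[1],1) for x in(-.054,-.070,-.075)])
E
python3 -c "from tab import *;tab('pics/w5.png')"
```

```text
4.3 [-0.1416  0.0066  0.0159] [3.9 1.  2.6] 0.08526845201159433 2.0564562256186036
313 60 111 52 -0.0492 -0.0643
314 91 110 20 -0.0582 -0.064
315 91 110 20 -0.0582 -0.064
[324, 325, 324, 327, 328, 328, 331, 333, 302, 158, 105, 187, 281, 276, 281, 280, 280, 280, 279, 281, 283, 281, 281, 280, 282, 283, 283, 282, 283, 284, 285, 284, 287, 284, 282, 132, 172, 298, 321, 307, 297, 287, 274, 183, 325, 335, 335, 332, 332, 334, 334, 335, 330, 327, 328]
notch rows [np.float64(78.6), np.float64(130.4), np.float64(146.5)]
```

{"fn": "servo_tool", "kwargs": {
  "series": [
    {"offset":[-0.001,0.001,0],"dr":[0,0,0]},
    {"offset":[-0.001,0.001,0],"dr":[0,0,0]},
    {"offset":[-0.001,0.001,0],"dr":[0,0,0]},
    {"offset":[-0.001,0.001,0],"dr":[0,0,0]}
  ]
}}

```text
clock: 4.75
tool_pos: [0.5593, 0.1053, 0.0154]
orientation: [0.996, -0.094, 0.0, -0.0]
ft_force: [5.3, 1.6, 1.8]
gripper_width: 0.0853
grip_force: 2.3
```

```bash
python3 -c "from tab import *;tab('pics/w6.png')"
```

```text
4.75 [-0.1426  0.0055  0.0154] [5.3 1.6 1.8] 0.0853383651814996 2.250040870421799
[313, 314, 315, 319, 320, 320, 312, 197, 105, 125, 255, 259, 258, 259, 251, 254, 252, 254, 252, 250, 256, 249, 244, 239, 238, 237, 230, 235, 229, 228, 224, 226, 224, 198, 137, 242, 319, 308, 301, 288, 277, 226, 263, 332, 334, 335, 334, 336, 334, 334, 334, 332, 331, 329, 327]
notch rows [np.float64(75.0), np.float64(127.1), np.float64(143.4)]
```

{"fn": "servo_tool", "kwargs": {
  "series": [
    {"offset":[0,0,0],"dr":[0,0,0]},
    {"offset":[0,0,0],"dr":[0,0,0]},
    {"offset":[0,0,0],"dr":[0,0,0]}
  ],
  "jaw": 0.5
}}

```text
clock: 5.1
tool_pos: [0.56, 0.1062, 0.0161]
orientation: [0.996, -0.094, 0.001, -0.001]
ft_force: [5.2, 7.0, 3.0]
gripper_width: 0.0438
grip_force: 4.6
```

```bash
python3 -c "from tab import *;tab('pics/w7.png')"
```

```text
5.1 [-0.142   0.0066  0.0161] [5.2 7.  3. ] 0.04378072191560728 4.5792669570073485
313 60 112 28 -0.0497 -0.0651
314 93 112 20 -0.0593 -0.0651
315 94 110 17 -0.0596 -0.0645
[315, 315, 320, 320, 326, 325, 322, 304, 173, 103, 132, 269, 270, 268, 269, 273, 273, 274, 272, 273, 275, 277, 275, 274, 278, 280, 275, 278, 274, 277, 276, 279, 278, 276, 157, 158, 283, 316, 301, 290, 282, 269, 191, 314, 327, 329, 328, 325, 331, 328, 327, 329, 322, 322, 325]
notch rows [np.float64(76.9), np.float64(128.5), np.float64(144.6)]
```

{"fn": "servo_tool", "kwargs": {
  "series": [
    {"offset":[0,0,0],"dr":[0,0,0]},
    {"offset":[0,0,0],"dr":[0,0,0]},
    {"offset":[0,0,0],"dr":[0,0,0]},
    {"offset":[0,0,0],"dr":[0,0,0]},
    {"offset":[0,0,0],"dr":[0,0,0]},
    {"offset":[0,0,0],"dr":[0,0,0]}
  ],
  "jaw": 0
}}

```text
clock: 5.75
tool_pos: [0.5601, 0.1069, 0.0167]
orientation: [0.996, -0.094, 0.001, -0.002]
ft_force: [3.5, 6.0, 5.7]
gripper_width: 0.018
grip_force: 60.4
```

```bash
python3 -c "from tab import *;tab('pics/w8.png')"
```

```text
5.75 [-0.142   0.0073  0.0167] [3.5 6.  5.7] 0.01796095293891773 60.441524935886264
313 60 161 102 -0.0496 -0.0795
314 60 124 65 -0.0496 -0.0686
315 81 113 24 -0.0558 -0.0654
[325, 326, 325, 330, 329, 329, 330, 316, 174, 99, 121, 277, 282, 282, 282, 282, 283, 284, 283, 286, 285, 287, 285, 287, 290, 285, 286, 287, 287, 288, 291, 287, 289, 286, 148, 169, 299, 324, 309, 297, 284, 266, 180, 321, 333, 331, 328, 325, 331, 327, 328, 327, 323, 325, 320]
notch rows [np.float64(77.0), np.float64(128.4), np.float64(144.4)]
```

View pics/w8.png

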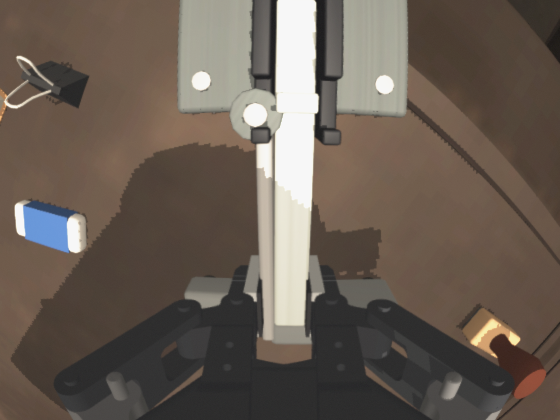

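The lever lies parallel to the leg and is pinched between the pads at 60 N. The tab is at (297,102), inside the notch (rows 77 to 129). I'll let it settle and then hand in.

{"fn": "servo_tool", "kwargs": {
  "series": [
    {"offset":[0,0,0],"dr":[0,0,0]},
    {"offset":[0,0,0],"dr":[0,0,0]},
    {"offset":[0,0,0],"dr":[0,0,0]},
    {"offset":[0,0,0],"dr":[0,0,0]},
    {"offset":[0,0,0],"dr":[0,0,0]}
  ]
}}

```text
clock: 6.3
tool_pos: [0.5601, 0.1069, 0.0167]
orientation: [0.996, -0.094, 0.001, -0.002]
ft_force: [3.5, 6.1, 6.9]
gripper_width: 0.0176
grip_force: 60.4
```

```bash
python3 -c "
from tab import *
s=state();c=calibration('wrist');g=get_image('wrist').astype(int).sum(2)
a=cv2.imread('pics/w8.png').astype(int).sum(2)
print(S(s['tool_pos']),s['gripper_width'],s['grip_force'],s['ft_force'])
for u in (316,317,318):
  for q in (a,g):
    k=85+np.flatnonzero(q[85:125,u]>500);print(u,k[[0,-1]] if len(k) else 0,[S(on(c,u,v,.066,1))[0].round(4) for v in k[[0,-1]]] if len(k) else 0)
# lever slope
def mid(v): 
  row=g[v,255:275]; return row.tolist()
print(mid(180),mid(240))
print([proj(c,W([x,.002+.011,.044]),1) for x in(-.09,-.12)])
"
```

```text
[-0.14203492  0.00731465  0.01665902] 0.017556899260605795 60.44240449089557 [3.51015082 6.12674854 6.9018247 ]
316 [ 94 112] [np.float64(-0.0598), np.float64(-0.065)]
316 [ 94 112] [np.float64(-0.0598), np.float64(-0.065)]
317 [ 94 111] [np.float64(-0.0597), np.float64(-0.0647)]
317 [ 94 111] [np.float64(-0.0597), np.float64(-0.0647)]
318 [96 99] [np.float64(-0.0603), np.float64(-0.0612)]
318 [96 99] [np.float64(-0.0603), np.float64(-0.0612)]
[228, 281, 413, 479, 509, 529, 548, 551, 553, 550, 552, 554, 545, 526, 505, 480, 440, 402, 340, 400] [209, 210, 230, 350, 457, 496, 523, 542, 548, 549, 551, 551, 552, 545, 521, 499, 482, 423, 364, 458]
[(np.float64(264.3929774293056), np.float64(181.0271092064685)), (np.float64(266.35537746036067), np.float64(255.75648794492105))]
```

```bash
python3 -c "from cell import *;print(close_job())"
```

```text
the job is handed in; nothing more can be done
None
```

The job is handed in: the leg is held with its mark tab within about 0.5 mm of the notch's middle by camera, the lever looks fully shut under a 60 N pinch across leg and lever, and nothing else was touched. The hand-in returned no verdict.

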